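# Snap the lock-off tag onto the stand's eye

## Robot

A 7-joint arm with a two-finger parallel gripper is mounted at the origin on the work surface. World frame = base frame: x ahead of the robot, y to its left, z up, the work surface at z = 0. Lengths are in m, angles in rad, forces in N, time in s.
With the tool pointing down it reaches from about 0.425 to 0.825 m from the base axis. Payload 3.6 kg.
Tool frame: the origin (TCP) lies where the fingers leave the gripper's body, on its centre line; the fingertips stand 73 mm ahead of it and the grasp point (between the pads) lies 54 mm ahead of it (bot.grip_point_offset is the x of the grasp point in the tool frame, in m); x points along the fingers, z is the direction in which the jaws open and shut, and the axes are right-handed (so a half turn about x gives the same grasp; the last joint's range is limited). The gripper opens to 85 mm and grips with 20 to 120 N. Pads are 22 mm wide; open, the fingers measure 114 mm over their backs; the gripper's body (76 mm by 85 mm) begins 54 mm behind the grasp point. The pads swing forward as they close: fully open they stand 13 mm farther back than shut.
Start: joints at [-1.284, 0.615, -0.013, 1.423, 0.008, 1.103, -0.04], TCP at [0.201, 0.618, 0.304] pointing down, gripper open.
Joint ranges: [-3.12, 3.12], [-0.3, 2.06], [-1.34, 1.32], [0.26, 2.42], [-1.36, 4.5], [0.01, 1.98], [-2.84, 2.84]. Speed limits (rad/s): [2.79, 2.79, 3.14, 3.14, 3.14, 3.14, 3.14].

## Interface

Orientations are given as a rotation vector (axis times angle).
In Python, from plant import status, imaging, hand_in, bot gives the robot as it stands. The module is installed in compiled form; this text tells all that it offers.
- The arm moves only by the tool send_rows, never from a script. Its argument "deltas" is one flat list of numbers, 4 for each row, row after row: the shift along the tool's x, y, z each as a share of 0.04 m, from -1 to 1, then the turn about the tool's x as a share of 4 degrees, from -1 to 1. A call has 1 to 8 rows; each row shifts and turns the commanded pose from where the row before left it, along the tool's axes as they then stand; what a row does not reach is not made up. A row lasts 1/12 s, in which the tool goes at most 41.7 mm and 7.16 degrees, less where a joint would pass 70% of its speed; a pose out of reach is approached as far as the arm can. A call with a number of a shift or a turn outside -1 to 1 is refused whole. A call with a gripper value outside its range is refused whole. "claw" is the opening, from -1 (shut) to 1 (fully open), set as the call begins (left out, the last holds). The fingers move at their own pace and stop on an object; "grip_force" is the grip in N (left out, the last holds). Time passes only in rows, so rows that do not move let the fingers close. It gives the time, the measured TCP pose, the force and the opening at its end, in the units of the state.
- status.read_state(): the state, without advancing time (a new reading comes with each control period).
- imaging.snapshot(name): name is "scene" or "side" or "wrist"; returns a dict with "color" (420x560x3 uint8, red, green, blue), "fx", "fy", "cx", "cy" (pixels), "world_to_cam" (4x4, takes a point from world to camera coordinates). Camera axes: x right, y up, looking along -z (the intrinsics and any distortion apply to the point x, -y, -z); pixel columns grow to the right and rows downward; lengths in m; the calibration is good to about 2 mm. The wrist camera is an equidistant fisheye: a pixel r from the principal point sees the ray r / f radians off the axis. A picture is of the moment at which its call begins. There is no depth.
- hand_in(): hands the job in, once; it reports no verdict.
The state is a dict: "time": time; "joint_pos": joint angles; "joint_velocities": joint speeds; "joint_torque": joint torques, N m; "ee_pos": TCP position; "ee_rot": TCP orientation; "wrist_force": force on the tool from outside, world axes, zero at the start; "moment": the same for the moment, N m; "width": finger opening in m.
Only numpy, scipy, OpenCV 4.12 (cv2) and the standard library are available. Lean on these libraries where they do the work, as an engineer would, in place of code of your own. Each camera call takes 0.05 s, during which the arm holds its last target.

## Task

Lock off the collimating stand: take the black lock-off tag out of its wooden rack, press its snap hook straight down over the bar of the steel eye on the stand until the bar is through the sprung gate and the gate has snapped shut behind it, then prove the catch with a steady upward tug of about half a kilo (5 N). Be gentle, as the eye is a light fitting: never push or pull the hook on it with more than a kilo (10 N). Then let go, leaving the tag hooked on the eye, and do not turn the crank or disturb the other parts on the bench.

Things in the scene. Friction and masses are not known exactly. Their poses are not given: they have to be found in the camera images.
- tag: Loose lock-off tag with snap hook, 120 g, 38 (x) x 12 (y) x 89 (z) mm, upright in the rack, mouth down. Origin: centre of underside; y through its thickness. Grip: black plate x -16..16, y -6..6, z 49..89 mm, taken from above across y. Below, a steel hook 10 mm thick in y: opening x -13..13 mm between nose (-x) and spine (+x), each 6 mm thick, reaching down to z 0.
- gate_mid (a point): Point of the tag on the shut gate's line, mid opening: 6 mm above the tag's underside, axes as the tag's. A bar like the eye's passes the gate's tip, and the gate snaps shut beneath it, once the bar's centre is about 19 to 27 mm above this line.
- window (a point): Middle of the hook's opening, 22 mm above the tag's underside, axes as the tag's. The opening ends above in the crown, lower face 38 mm above the underside (the bar's centre then is 28 mm above the gate's line).
- gate (a joint): Angle of the brass gate, a 4 mm bar hinged at x 11, z 6 mm of the tag, its tip reaching to the nose: 0 shut, grows to 1.45 rad as it swings up into the opening. Opens inwards only; its spring shuts it. Pressing the bar in takes about 3 to 8 N.
- eye (a point): Nominal centre of the bar of the steel eye, 106 mm above the bench. y runs along the bar, z up. An upturned U, bar and legs 8 mm thick, 24 mm clear between the legs, 42 mm clear below the bar. It stands on a hand-set screw stem: the real bar is up to 6 mm higher or lower than this point (sideways it is true), so find it by feel. Rigid once set.
- stand: Cast-iron collimating stand, fixed: base plate 150 (x) x 260 (y) x 30 mm, origin centre of underside. The eye is at x -10, y -70 mm; a column 60 x 70 mm rising to 152 mm at x 25, y 85 carries a brass collimator tube along x (top at 201, x -64..90 mm); the crank is on the column's -x face.
- crank_grip (a point): Middle of the 28 mm handle of the small brass crank on the column, 38 mm from the crank's axis; the crank turns easily: leave it alone.
- rack: Wooden rack, fixed, 80 x 56 x 30 mm, origin centre of underside, with one pocket 42 x 14 mm, floor at 12 mm, in which the tag stands.
- body_tube: Lacquered brass body tube, bystander, standing, 44 mm diameter at the foot, 100 mm high, origin centre of underside.
- gear: Bronze gear, bystander, 65 mm diameter, 22 mm high at the hub, origin centre of underside.
- prism: Glass prism in a black cell, bystander, 46 x 40 x 40 mm, origin centre of underside.
- mirror_mount: Cream enamel mirror mount on a round foot, bystander, 56 mm diameter, 87 mm high, origin centre of underside.
Not all that is in view belongs to the job. What is shaped like the tag but orange or turquoise is not meant.

How it is judged:
By the outcome, as a careful person would: the job done as asked, in the order asked, and still so for the second after the job is handed in, with the robot touching nothing.
It also fails if it takes over 72 s, if anything falls off the work surface, if the arm or the gripper's body presses on something with over 40 N, if the wrist force passes 120 N, or if a joint passes its speed limit or range.

## Working session

There is one attempt and no reset: what is moved stays moved. The work goes in short steps, Python scripts to look and compute and a tool call to move; the robot and the scene stay as the last step left them, time stands still between calls to the robot, and variables do not carry over. Pictures are saved under pics/ and viewed, and the job is handed in when it is done.

Besides the shell and the picture viewer there is one more tool, called by a JSON object that holds its "name" and its "arguments". send_rows: Moves the arm, as the interface text tells. Shift numbers are shares of 0.04 m and turn numbers shares of 4 degrees, none past 1 either way. Its arguments: {"type":"object","properties":{"deltas":{"type":"array","items":{"type":"number"}},"claw":{"type":"number"},"grip_force":{"type":"number"}},"required":["deltas"]}

```bash
mkdir -p pics
cat > h.py <<'E'
import numpy as np,cv2,pickle
from plant import status,imaging,hand_in,bot
from scipy.spatial.transform import Rotation as R
def snap(n,f):
    d=imaging.snapshot(n); cv2.imwrite(f'pics/{f}.png',cv2.cvtColor(d['color'],cv2.COLOR_RGB2BGR)); pickle.dump(d,open(f'pics/{f}.pkl','wb')); return d
def load(f): return pickle.load(open(f'pics/{f}.pkl','rb'))
def proj(d,p):
    c=d['world_to_cam']@np.append(p,1); x,y,z=c[0],-c[1],-c[2]
    return np.array([d['fx']*x/z+d['cx'],d['fy']*y/z+d['cy']])
def ray(d,u,v):
    M=np.linalg.inv(d['world_to_cam']); r=np.array([(u-d['cx'])/d['fx'],-(v-d['cy'])/d['fy'],-1])
    r=M[:3,:3]@r; return M[:3,3],r/np.linalg.norm(r)
def atz(d,u,v,z):
    o,r=ray(d,u,v); return o+r*(z-o[2])/r[2]
def tri(l):
    A=np.zeros((3,3));b=np.zeros(3)
    for d,u,v in l:
        o,r=ray(d,u,v);P=np.eye(3)-np.outer(r,r);A+=P;b+=P@o
    return np.linalg.solve(A,b)
def crop(f,x0,y0,w,h,s,out):
    im=cv2.imread(f'pics/{f}.png')[y0:y0+h,x0:x0+w]; cv2.imwrite(f'pics/{out}.png',cv2.resize(im,None,fx=s,fy=s,interpolation=cv2.INTER_CUBIC))
E
python3 - <<'E'
from h import *
np.set_printoptions(precision=4,suppress=True)
print(status.read_state(),bot.grip_point_offset)
for n in('scene','side','wrist'):
    d=snap(n,n+'0'); print(n,{k:v for k,v in d.items() if k!='color'})
s=status.read_state();print(R.from_rotvec(s['ee_rot']).as_matrix())
E
```

```text
{'time': 0.0, 'joint_pos': array([-1.2835,  0.6159, -0.0126,  1.4249,  0.0081,  1.1034, -0.0404]), 'joint_velocities': array([ 0.0003,  0.0018,  0.0001,  0.0004,  0.0007,  0.0016, -0.0003]), 'joint_torque': array([ -0.0008, -46.921 ,   0.2591, -17.1041,   0.01  ,   0.0097,
        -0.    ]), 'ee_pos': array([0.2005, 0.6177, 0.3027]), 'ee_rot': array([-0.9767,  1.3436,  0.974 ]), 'wrist_force': array([-0.1119,  0.3994, -0.386 ]), 'moment': array([-0.0477, -0.0305, -0.0269]), 'width': 0.0851736861502727} 0.0539
scene {'fx': 513.4959211347355, 'fy': 513.4959211347355, 'cx': 280.7798665434612, 'cy': 209.7069877965599, 'world_to_cam': array([[-0.7329,  0.6802,  0.0138,  0.4573],
       [-0.5161, -0.569 ,  0.6402,  0.2037],
       [ 0.4433,  0.462 ,  0.7681, -1.5227],
       [ 0.    ,  0.    ,  0.    ,  1.    ]])}
side {'fx': 435.10578489505093, 'fy': 435.10578489505093, 'cx': 274.3980632697829, 'cy': 211.1158254262356, 'world_to_cam': array([[ 0.9048, -0.4257, -0.0125, -0.5276],
       [ 0.2527,  0.5129,  0.8204, -0.2097],
       [-0.3429, -0.7455,  0.5716, -0.8112],
       [ 0.    ,  0.    ,  0.    ,  1.    ]])}
wrist {'fx': 325.19226210127806, 'fy': 325.19226210127806, 'cx': 268.9124865450151, 'cy': 214.77728593789067, 'world_to_cam': array([[ 0.3081,  0.9514, -0.0021, -0.6489],
       [-0.9112,  0.2944, -0.2882,  0.0378],
       [-0.2736,  0.0907,  0.9576, -0.379 ],
       [ 0.    ,  0.    ,  0.    ,  1.    ]])}
[[-0.0006 -0.9512  0.3086]
 [-0.0019  0.3086  0.9512]
 [-1.     -0.     -0.002 ]]
```

View pics/scene0.png

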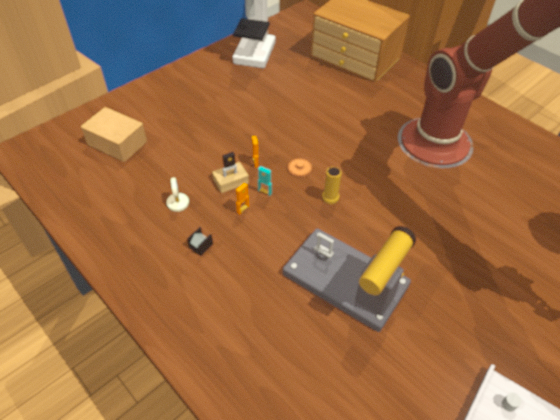

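View pics/side0.png

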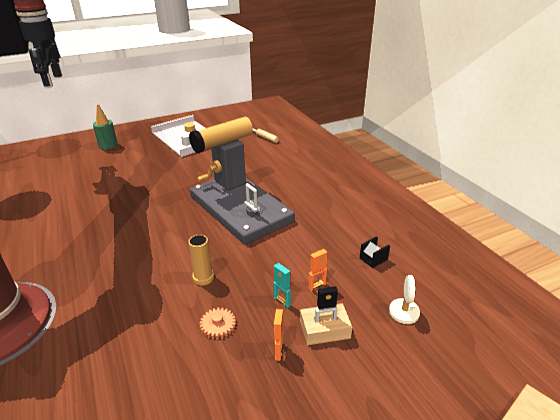

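View pics/wrist0.png

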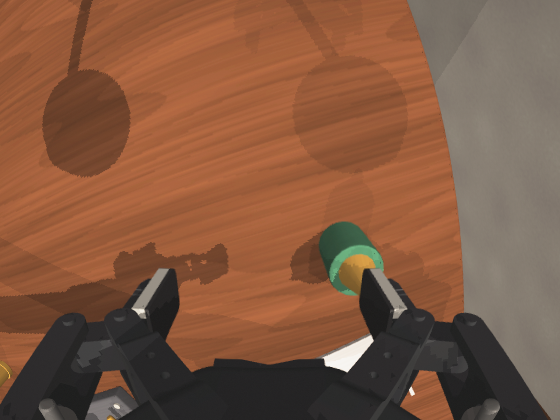

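The scene view shows the rack at about (230,172) with the black tag, and the stand at (345,275) with the eye at (325,245). In the side view the tag is at (327,300) and the eye at (252,198). The lookalike tags are orange and turquoise. I'll enlarge these areas next.

Run:
```python
from h import *
crop('scene0',195,130,80,90,7,'s_tag'); crop('scene0',275,215,150,120,5,'s_eye')
crop('side0',260,240,100,110,5,'d_tag'); crop('side0',180,140,125,110,6,'d_eye')
```

```text
(no output)
```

View pics/s_tag.png

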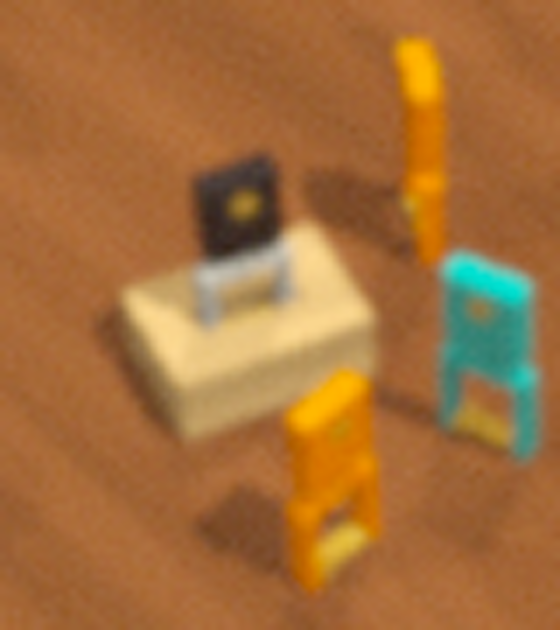

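View pics/s_eye.png

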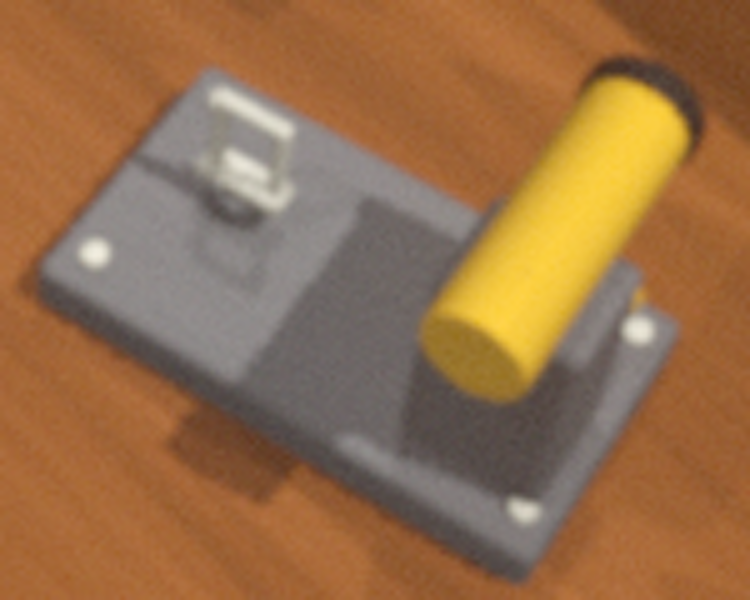

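View pics/d_tag.png

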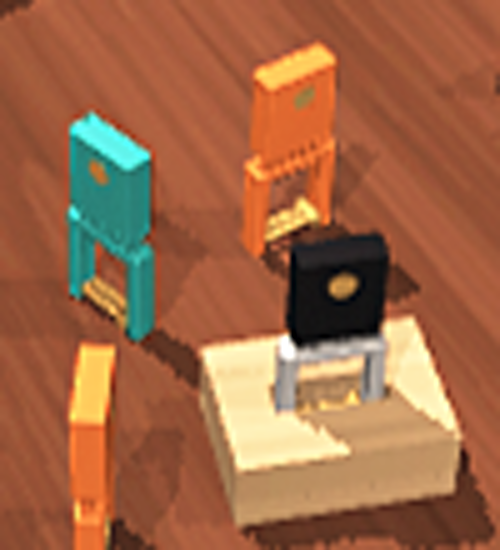

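View pics/d_eye.png

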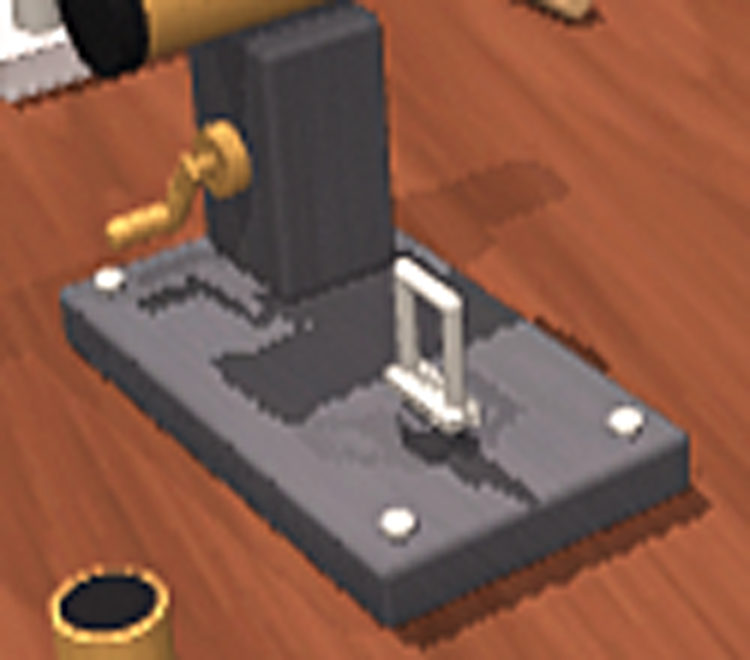

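```bash
cat > fit.py <<'E'
from h import *
from scipy.optimize import least_squares
np.set_printoptions(precision=4,suppress=True)
sc,sd=load('scene0'),load('side0')
def S(x,y,d,x0,y0,s): return (d,x/s+x0,y/s+y0)
st=lambda x,y:S(x,y,sc,195,130,7); se=lambda x,y:S(x,y,sc,275,215,5)
dt=lambda x,y:S(x,y,sd,260,240,5); de=lambda x,y:S(x,y,sd,180,140,6)
rack=[st(120,293),st(308,222),st(378,318),st(187,385),dt(203,350),dt(238,472),dt(460,440),dt(415,318)]
print('rack',*[atz(d,u,v,.03) for d,u,v in rack],sep='\n')
stand=[se(208,72),se(40,275),se(520,560),se(680,318),de(62,290),de(385,580),de(690,435)]
print('stand',*[atz(d,u,v,.03) for d,u,v in stand],sep='\n')
# eye bar ends: scene (215,95)&(290,135); side (403,263),(455,300)
print('eye', tri([se(215,97),de(403,266)]),tri([se(290,132),de(453,302)]))
for d,u,v in [se(215,97),de(403,266),se(290,132),de(453,302)]: print(atz(d,u,v,.106))
# tag top corners side: (293,240)...
E
python3 fit.py
```

```text
rack
[ 0.5833 -0.3171  0.03  ]
[ 0.5047 -0.2982  0.03  ]
[ 0.5182 -0.2402  0.03  ]
[ 0.5943 -0.2621  0.03  ]
[ 0.5206 -0.2455  0.03  ]
[ 0.5055 -0.2993  0.03  ]
[ 0.5814 -0.3207  0.03  ]
[ 0.5981 -0.2658  0.03  ]
stand
[0.5141 0.0109 0.03  ]
[0.6564 0.0418 0.03  ]
[0.6032 0.2863 0.03  ]
[0.4551 0.257  0.03  ]
[0.4587 0.2512 0.03  ]
[ 0.5089 -0.0007  0.03  ]
[0.6534 0.0325 0.03  ]
eye [0.5599 0.0675 0.1118] [0.5618 0.0859 0.0925]
[0.5675 0.0607 0.106 ]
[0.5557 0.0862 0.106 ]
[0.5566 0.0971 0.106 ]
[0.5627 0.0537 0.106 ]
```

{"name": "send_rows", "arguments": {"deltas": [-0.18,-0.9,-0.26,0,-0.18,-0.9,-0.26,0,-0.18,-0.9,-0.26,0,-0.18,-0.9,-0.26,0,-0.18,-0.9,-0.26,0,-0.18,-0.9,-0.26,0,-0.18,-0.9,-0.26,0,-0.18,-0.9,-0.26,0]}}

```text
time: 0.82
ee_pos: [0.4501, 0.4488, 0.3616]
ee_rot: [-0.975, 1.342, 0.975]
wrist_force: [-0.3, -0.2, -0.2]
width: 0.0854
```

```bash
cat >> h.py <<'E'
def to(target,yaw=None):
    s=status.read_state(); M=R.from_rotvec(s['ee_rot']).as_matrix()
    dl=M.T@(np.array(target)-s['ee_pos']); z=np.degrees(np.arctan2(M[1,2],M[0,2]))
    print('t',round(s['time'],2),'pos',s['ee_pos'].round(4),'zyaw',round(z,2),'down',M[:,0].round(4),'F',s['wrist_force'].round(2),'w',round(s['width'],4))
    print('shares total',(dl/.04).round(2), 'turn deg', None if yaw is None else round(-(yaw-z),2))
E
cat > fit2.py <<'E'
from fit import *
def fit(obs,L,W,z,yaw0,c0):
    def f(p,full=False):
        c,s=np.cos(p[2]),np.sin(p[2]); r=[]
        P=[np.array([p[0]+c*a*L/2-s*b*W/2,p[1]+s*a*L/2+c*b*W/2,z]) for a in(-1,1) for b in(-1,1)]
        for d,u,v in obs:
            e=[proj(d,q)-[u,v] for q in P]; r+=list(min(e,key=lambda k:k@k))
        return np.array(r)
    o=least_squares(f,[*c0,yaw0]); print(o.x,np.degrees(o.x[2]),'res',o.fun); return o.x
fit(rack,.08,.056,.03,np.radians(-15),[.55,-.28])
p=fit(stand,.15,.26,.03,np.radians(13),[.556,.146])
c,s=np.cos(p[2]),np.sin(p[2]); print('eye',p[0]+c*-.01+s*.07,p[1]-s*.01-c*.07)
print(tri([se(215,97),de(453,302)]),tri([se(290,132),de(403,266)]))
E
python3 fit2.py|tail -8; python3 -c "
from h import *
to([.55,-.28,.36],75.4)"
```

```text
[0.5566 0.0971 0.106 ]
[0.5627 0.0537 0.106 ]
[ 0.551  -0.2818 -0.2611] -14.957398751457056 res [-0.2161 -0.5927 -0.1933  0.0008 -1.4102 -0.5961 -1.4662 -0.1584 -0.7854
 -0.1896 -0.4222 -0.241   0.0158 -0.7962 -0.7802 -0.014 ]
[0.5567 0.1469 0.2095] 12.004041329195074 res [-0.8701 -2.3944 -2.1164 -1.5745  1.2816  1.0235  0.1897  0.6951 -1.667
 -1.1032 -0.2273 -1.3788  0.7908 -0.9956]
eye 0.5614405157448187 0.07637262886002028
[0.5651 0.059  0.1023] [0.5565 0.0945 0.102 ]
t 0.82 pos [0.4501 0.4488 0.3616] zyaw 72.03 down [-5.e-04 -5.e-04 -1.e+00] F [-0.29 -0.17 -0.17] w 0.0854
shares total [  0.05  -8.   -16.56] turn deg -3.37
```

{"name": "send_rows", "arguments": {"deltas": [0,-0.44,-0.92,-0.1,0,-0.44,-0.92,-0.1,0,-0.44,-0.92,-0.1,0,-0.44,-0.92,-0.1,0,-0.44,-0.92,-0.1,0,-0.44,-0.92,-0.1,0,-0.44,-0.92,-0.1,0,-0.44,-0.92,-0.1]}}

```text
time: 1.48
ee_pos: [0.4995, 0.1259, 0.3614]
ee_rot: [-1.017, 1.32, 1.018]
wrist_force: [0.1, 0.8, -0.1]
width: 0.0852
```

```bash
python3 -c "
from h import *
to([.551,-.282,.3],75.0); snap('wrist','w1')"
```

```text
t 1.48 pos [0.4995 0.1259 0.3614] zyaw 75.25 down [-4.e-04 -1.e-04 -1.e+00] F [ 0.12  0.79 -0.09] w 0.0852
shares total [ 1.54 -3.84 -9.53] turn deg 0.25
```

View pics/w1.png

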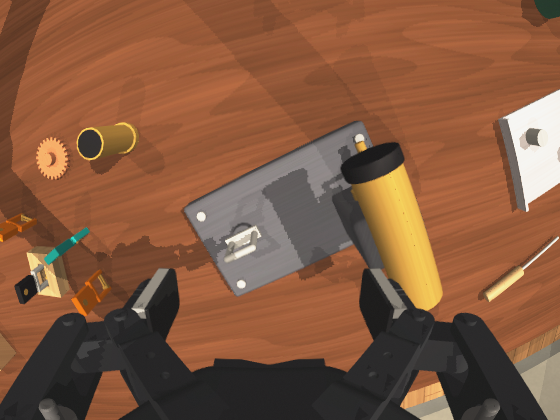

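```bash
cat >> h.py <<'E'
def wray(d,u,v):
    a=np.array([(u-d['cx'])/d['fx'],(v-d['cy'])/d['fy']]); t=np.linalg.norm(a); a=a/t*np.sin(t)
    M=np.linalg.inv(d['world_to_cam']); r=M[:3,:3]@np.array([a[0],-a[1],-np.cos(t)]); return M[:3,3],r
def watz(d,u,v,z):
    o,r=wray(d,u,v); return o+r*(z-o[2])/r[2]
E
python3 -c "
from h import *
crop('w1',175,110,130,110+90,5,'w1_eye')
im=cv2.imread('pics/w1_eye.png');cv2.imwrite('pics/w1_eye.png',im[350:950])"
```

```text
(no output)
```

View pics/w1_eye.png

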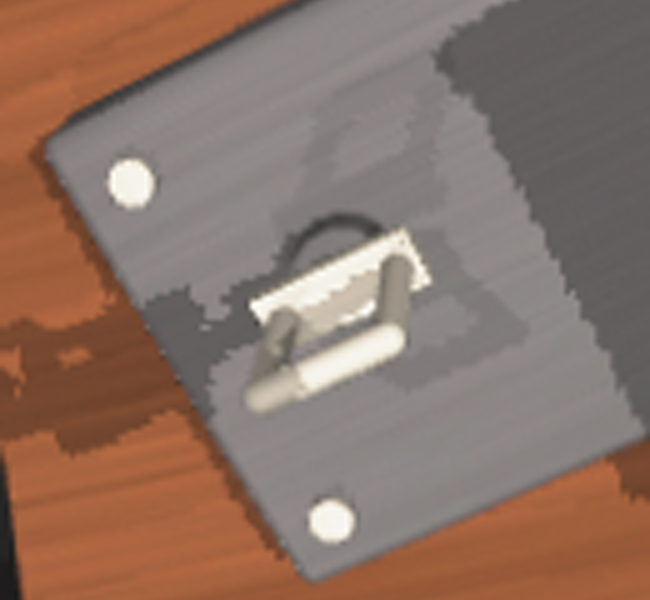

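{"name": "send_rows", "arguments": {"deltas": [0,-0.35,-0.9,0,0,-0.35,-0.9,0,0,-0.35,-0.9,0,0,-0.35,-0.9,0,0,-0.35,-0.9,0,0,-0.35,-0.9,0,0,-0.35,-0.9,0,0,-0.35,-0.9,0]}}

```text
time: 2.2
ee_pos: [0.5345, -0.1806, 0.3613]
ee_rot: [-1.017, 1.32, 1.018]
wrist_force: [0.8, 0.4, 0.4]
width: 0.0852
```

```bash
python3 -c "
from h import *
to([.551,-.282,.3],75.0); snap('wrist','w2')"
```

```text
t 2.2 pos [ 0.5345 -0.1806  0.3613] zyaw 75.23 down [-5.e-04  3.e-04 -1.e+00] F [0.76 0.44 0.36] w 0.0852
shares total [ 1.53 -1.05 -2.35] turn deg 0.23
```

View pics/w2.png

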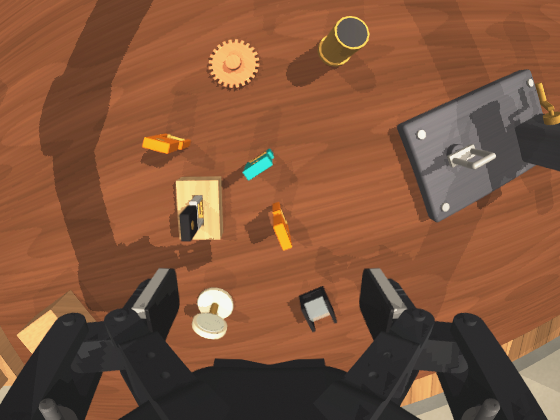

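```bash
python3 -c "
from h import *
np.set_printoptions(precision=4,suppress=True)
d=load('w1'); f=lambda x,y,z:watz(d,x/5+175,y/5+180,z)
a,b=f(262,393,.104),f(392,343,.104);print('bar',a,b,(a+b)/2,np.linalg.norm(a-b),np.degrees(np.arctan2((b-a)[1],(b-a)[0])))
print(f(48,145,.03),f(308,578,.03), 'screws',f(131,183,.03),f(331,521,.03))
crop('w2',165,165,70,85,7,'w2_tag')"
```

```text
bar [0.561  0.0624 0.104 ] [0.5566 0.0936 0.104 ] [0.5588 0.078  0.104 ] 0.03156256953525557 98.08793945832328
[0.5095 0.0092 0.03  ] [0.6501 0.0388 0.03  ] screws [0.5251 0.0277 0.03  ] [0.6337 0.0506 0.03  ]
```

View pics/w2_tag.png

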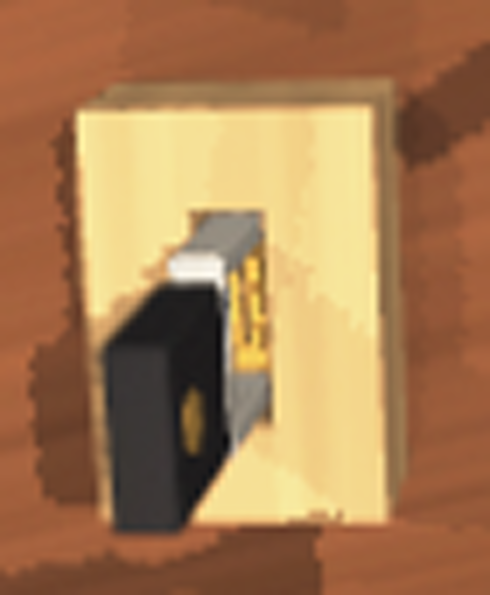

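```bash
python3 -c "
from h import *
np.set_printoptions(precision=4,suppress=True)
d=load('w2'); f=lambda x,y,z:watz(d,x/7+165,y/7+165,z)
P=[f(107,348,.101),f(165,347,.101),f(218,290,.101),f(168,285,.101)]
print(*P,sum(P)/4)
Q=[f(78,110,.03),f(376,105,.03),f(390,522,.03)];print(*Q,(Q[0]+Q[2])/2,np.degrees(np.arctan2(*(Q[2]-Q[1])[1::-1])))
to([.551,-.282,.3],75)
s0=load('side0'); f=lambda x,y,z:atz(s0,x/5+260,y/5+240,z)
print('side top corners',f(293,240,.101),f(383,234,.101),f(388,252,.101),f(297,256,.101))
"
```

```text
[ 0.5349 -0.2801  0.101 ] [ 0.5371 -0.2709  0.101 ] [ 0.5307 -0.2599  0.101 ] [ 0.5279 -0.2673  0.101 ] [ 0.5326 -0.2695  0.101 ]
[ 0.5055 -0.2962  0.03  ] [ 0.5197 -0.242   0.03  ] [ 0.5971 -0.2631  0.03  ] [ 0.5513 -0.2797  0.03  ] -15.291448290811735
t 2.25 pos [ 0.5335 -0.1916  0.3612] zyaw 74.45 down [-0.0002 -0.01   -0.9999] F [ 0.28 -6.68  0.64] w 0.0853
shares total [ 1.55 -1.02 -2.04] turn deg -0.55
side top corners [ 0.5393 -0.2718  0.101 ] [ 0.5681 -0.2827  0.101 ] [ 0.5651 -0.2907  0.101 ] [ 0.5367 -0.2789  0.101 ]
```

```bash
python3 -c "
from h import *
np.set_printoptions(precision=4,suppress=True)
d=load('w2'); f=lambda x,y,z:watz(d,x/7+165,y/7+165,z)
P=[f(107,348,.101),f(165,347,.101),f(183,530,.101),f(118,530,.101)]
print(*P,sum(P)/4)
v=P[3]-P[0]+P[2]-P[1];print(np.degrees(np.arctan2(v[1],v[0])))
to([.551,-.281,.26],75)"
```

```text
[ 0.5349 -0.2801  0.101 ] [ 0.5371 -0.2709  0.101 ] [ 0.5666 -0.2781  0.101 ] [ 0.564  -0.2886  0.101 ] [ 0.5507 -0.2794  0.101 ]
-14.955559322978333
t 2.25 pos [ 0.5335 -0.1916  0.3612] zyaw 74.45 down [-0.0002 -0.01   -0.9999] F [ 0.28 -6.68  0.64] w 0.0853
shares total [ 2.55 -1.02 -2.01] turn deg -0.55
```

{"name": "send_rows", "arguments": {"claw": -0.06, "deltas": [0.85,-0.35,-0.67,-0.05,0.85,-0.35,-0.67,-0.05,0.85,-0.35,-0.67,0,0,0,0,0,0,0,0,0,0,0,0,0]}}

```text
time: 2.75
ee_pos: [0.5538, -0.2591, 0.2681]
ee_rot: [-1.022, 1.317, 1.023]
wrist_force: [0.7, 0.4, 0.6]
width: 0.0403
```

```bash
python3 -c "
from h import *
to([.551,-.2805,.14],75);snap('wrist','w3');snap('side','d3')
"
```

```text
t 2.75 pos [ 0.5538 -0.2591  0.2681] zyaw 75.65 down [ 0.      0.0011 -1.    ] F [0.72 0.35 0.64] w 0.0403
shares total [ 3.2  -0.07 -0.54] turn deg 0.65
```

View pics/w3.png

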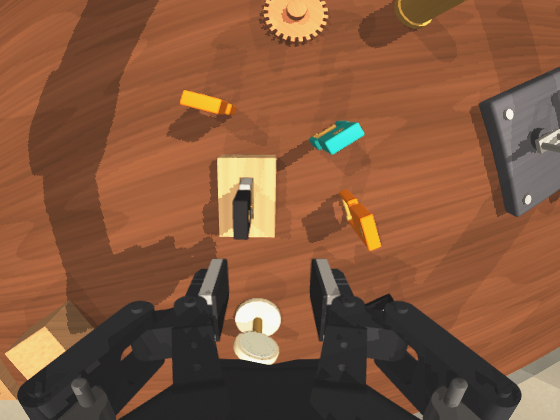

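View pics/d3.png

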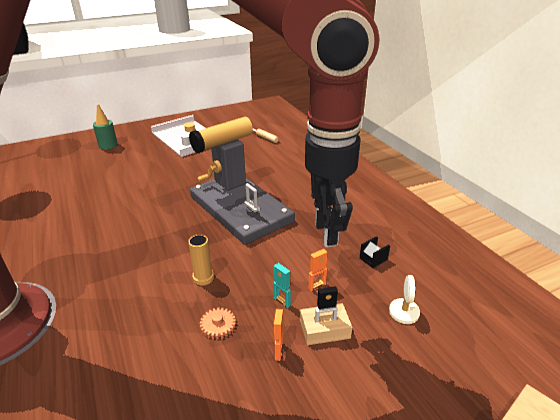

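{"name": "send_rows", "arguments": {"deltas": [0.4,-0.05,-0.35,0.16,0.5,-0.02,-0.19,0,0.5,0,0,0,0,0,0,0,0,0,0,0]}}

```text
time: 3.27
ee_pos: [0.5511, -0.2802, 0.2128]
ee_rot: [-1.015, 1.32, 1.016]
wrist_force: [0.1, 0.1, 1.0]
width: 0.0399
```

```bash
python3 -c "
from h import *
to([.551,-.2805,.14],75);d=snap('wrist','w4')
crop('w4',170,130,200,150,4,'w4c')"
```

```text
t 3.27 pos [ 0.5511 -0.2802  0.2128] zyaw 75.09 down [ 3.e-04  9.e-04 -1.e+00] F [0.09 0.07 0.97] w 0.0399
shares total [ 1.82 -0.   -0.01] turn deg 0.09
```

View pics/w4c.png

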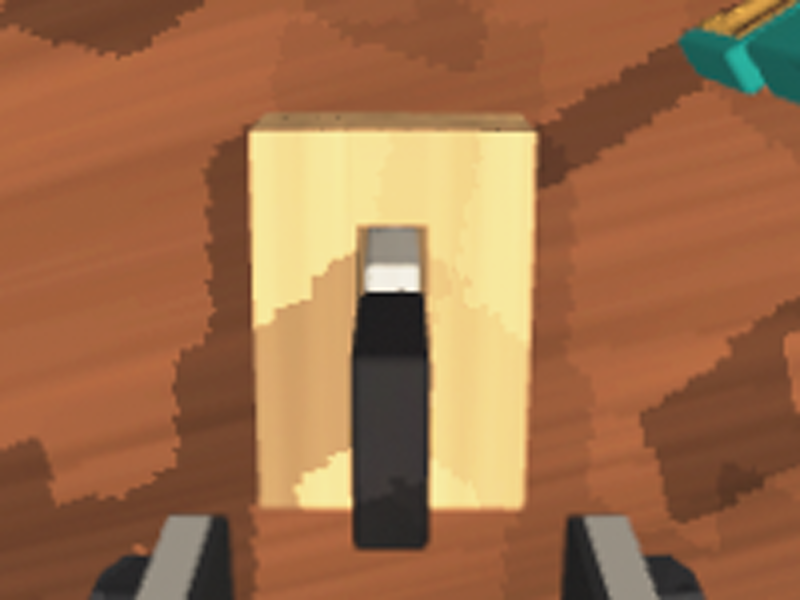

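```bash
python3 -c "
from h import *
np.set_printoptions(precision=4,suppress=True)
d=load('w4'); f=lambda x,y,z:watz(d,x/4+170,y/4+130,z)
P=[f(353,355,.101),f(428,355,.101),f(428,548,.101),f(353,548,.101)]
c=sum(P)/4;v=P[3]-P[0]+P[2]-P[1];print(c,np.degrees(np.arctan2(v[1],v[0])))
to([*c[:2],.14],75)"
```

```text
[ 0.5502 -0.2805  0.101 ] -14.955562102795493
t 3.32 pos [ 0.5517 -0.2806  0.2138] zyaw 75.09 down [ 0.0026 -0.0003 -1.    ] F [ 0.15 -0.2   0.27] w 0.04
shares total [ 1.84  0.04 -0.01] turn deg 0.09
```

{"name": "send_rows", "arguments": {"deltas": [0.5,0.02,0,0,0.5,0,0,0,0.4,0,0,0,0.3,0,0,0,0.12,0,0,0,0,0,0,0,0,0,0,0]}}

```text
time: 3.9
ee_pos: [0.5506, -0.2816, 0.1404]
ee_rot: [-1.016, 1.321, 1.013]
wrist_force: [-0.4, 0.3, -0.4]
width: 0.04
```

```bash
python3 -c "
from h import *
to([.551,-.2805,.14],75);d=snap('wrist','w5')"
```

```text
t 3.9 pos [ 0.5506 -0.2816  0.1404] zyaw 75.0 down [ 1.9e-03 -9.0e-04 -1.0e+00] F [-0.45  0.3  -0.37] w 0.04
shares total [ 0.01 -0.    0.03] turn deg 0.0
```

View pics/w5.png

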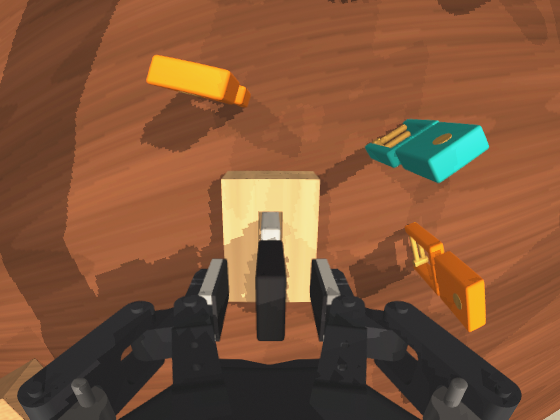

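The tag, at (271,290), is centred between the fingers. I'll close now.

{"name": "send_rows", "arguments": {"claw": -1, "grip_force": 45, "deltas": [0,0,0,0,0,0,0,0,0,0,0,0,0,0,0,0,0,0,0,0,0,0,0,0]}}

```text
time: 4.45
ee_pos: [0.5503, -0.2816, 0.1403]
ee_rot: [-1.015, 1.321, 1.013]
wrist_force: [-1.1, 1.1, 4.6]
width: 0.0112
```

```bash
python3 -c "
from h import *
to([.551,-.2805,.25],75)"
```

```text
t 4.45 pos [ 0.5503 -0.2816  0.1403] zyaw 74.99 down [ 1.5e-03 -6.0e-04 -1.0e+00] F [-1.12  1.14  4.63] w 0.0112
shares total [-2.74 -0.01  0.03] turn deg -0.01
```

{"name": "send_rows", "arguments": {"deltas": [-0.2,0,0,0,-0.4,0,0,0,-0.6,0,0,0,-0.7,0,0,0,-0.8,0,0,0,-0.8,0,0,0,-0.6,0,0,0,0,0,0,0]}}

```text
time: 5.12
ee_pos: [0.5516, -0.2828, 0.3094]
ee_rot: [-1.022, 1.317, 1.004]
wrist_force: [0.6, 0.8, -0.7]
width: 0.0112
```

```bash
python3 -c "
from h import *
to([.560,.077,.30],102);d=snap('wrist','w6');snap('side','d6');crop('d6',220,180,180,150,4,'d6c')"
```

```text
t 5.12 pos [ 0.5516 -0.2828  0.3094] zyaw 74.96 down [ 0.0101 -0.0054 -0.9999] F [ 0.64  0.79 -0.67] w 0.0112
shares total [0.19 2.13 8.74] turn deg -27.04
```

View pics/w6.png

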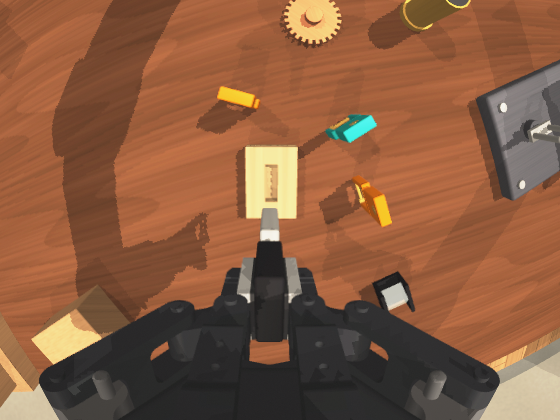

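View pics/d6c.png

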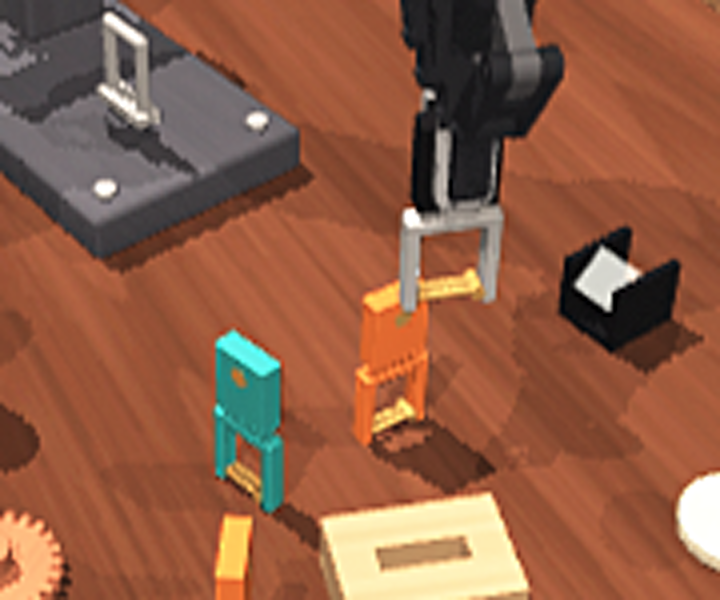

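{"name": "send_rows", "arguments": {"deltas": [0,0.1,0.3,-0.85,0,0,0.3,-0.85,0,0,0.3,-0.85,0,0,0.3,-0.85,0,0,0.3,-0.85,0,0,0.3,-0.85,0,0,0.3,-0.85,0,0,0.3,-0.8]}}

```text
time: 5.88
ee_pos: [0.55, -0.1844, 0.3007]
ee_rot: [-1.36, 1.103, 1.369]
wrist_force: [-0.0, -0.5, -0.4]
width: 0.0116
```

```bash
python3 -c "
from h import *
to([.560,.077,.30],102)"
```

```text
t 5.88 pos [ 0.55   -0.1844  0.3007] zyaw 102.16 down [-0.0053  0.0016 -1.    ] F [-0.01 -0.49 -0.41] w 0.0116
shares total [ 0.03 -1.62  6.33] turn deg 0.16
```

{"name": "send_rows", "arguments": {"deltas": [0,-0.25,0.9,0,0,-0.25,0.9,0,0,-0.25,0.9,0,0,-0.25,0.9,0,0,-0.25,0.9,0,0,-0.25,0.8,0,0,-0.05,0.4,0,0,0,0,0]}}

```text
time: 6.55
ee_pos: [0.5627, 0.0573, 0.3009]
ee_rot: [-1.363, 1.098, 1.375]
wrist_force: [0.0, 1.0, -2.2]
width: 0.0116
```

{"name": "send_rows", "arguments": {"deltas": [0,0,0,0,0,0,0,0]}}

```text
time: 6.72
ee_pos: [0.5638, 0.0487, 0.3018]
ee_rot: [-1.36, 1.108, 1.362]
wrist_force: [0.4, -1.5, -1.4]
width: 0.0115
```

```bash
python3 -c "
from h import *
to([.560,.077,.28],102);d=snap('wrist','w7');snap('side','d7');snap('scene','s7');crop('d7',190,90,130,110,6,'d7c');crop('w7',180,120,180,150,4,'w7c');crop('s7',270,150,130,110,6,'s7c')"
```

```text
t 6.72 pos [0.5638 0.0487 0.3018] zyaw 101.87 down [-0.0033 -0.0021 -1.    ] F [ 0.38 -1.48 -1.42] w 0.0115
shares total [ 0.54 -0.05  0.71] turn deg -0.13
```

View pics/w7c.png

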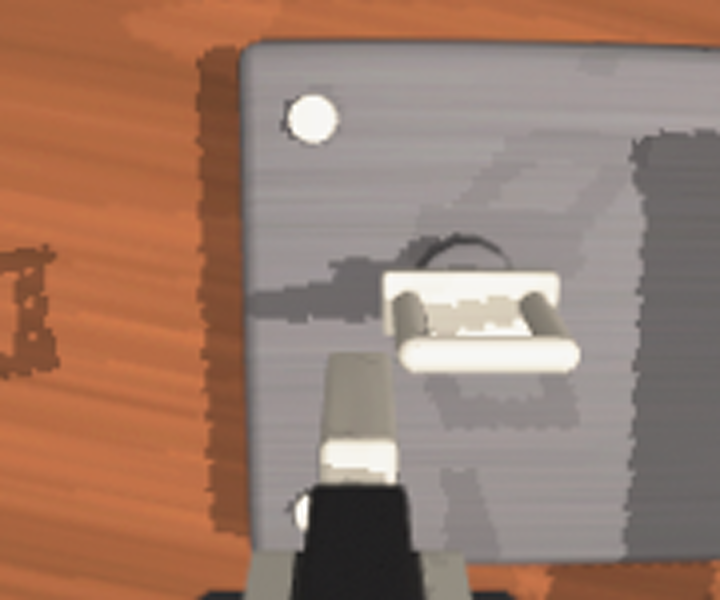

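View pics/d7c.png

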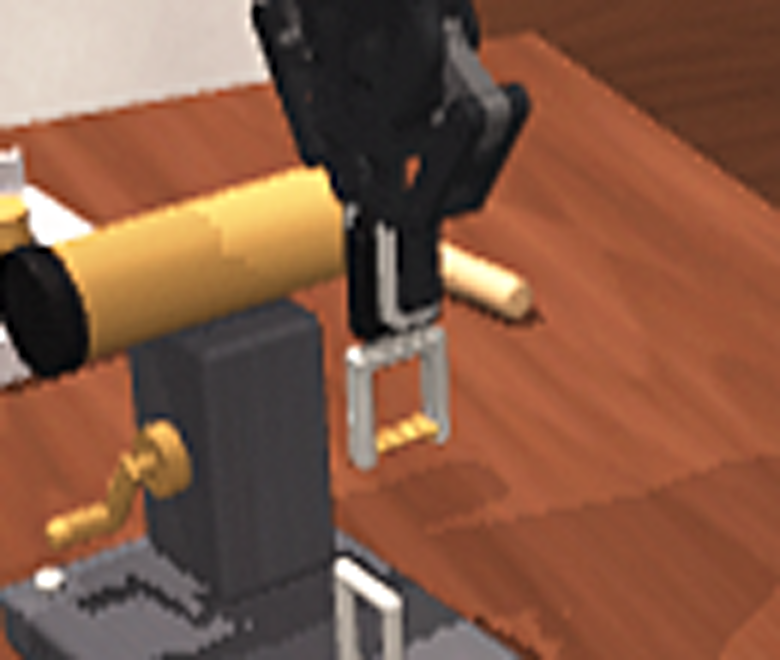

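View pics/s7c.png

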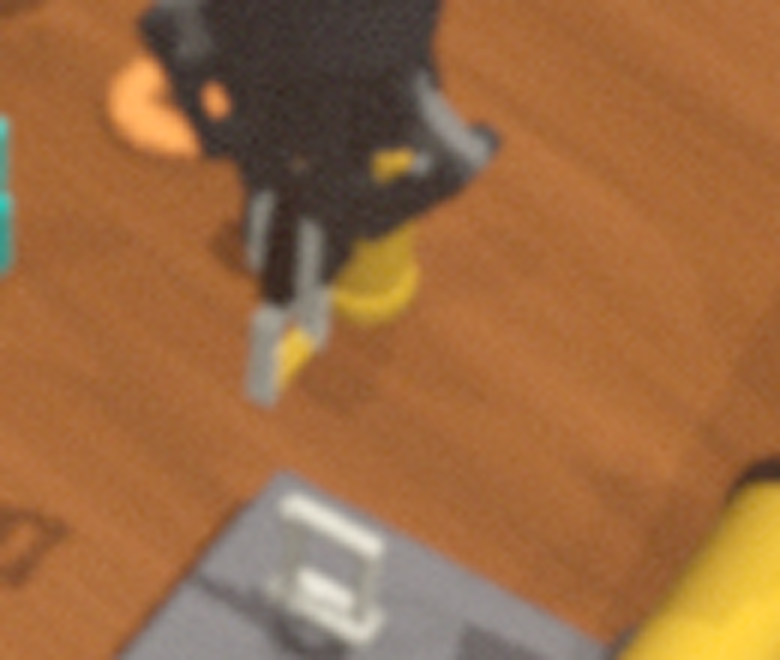

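```bash
python3 -c "
from h import *
np.set_printoptions(precision=4,suppress=True)
d=load('w7'); f=lambda x,y,z:watz(d,x/4+180,y/4+120,z)
for z in(.1,.106,.112):
  a,b=f(400,354,z),f(580,354,z);print('bar',a,b,(a+b)/2,np.linalg.norm(a-b),np.degrees(np.arctan2((b-a)[1],(b-a)[0])))
# tag bottom, height .30-.128=.174 : nose (near?) edges
for x,y in((325,352),(390,352)): print(f(x,y,.3018-.128))
e=[f(248,42,.03),f(258,555,.03)];print(e,np.degrees(np.arctan2(*(e[1]-e[0])[1::-1])))
s=load('s7');sd=load('d7')
S=lambda x,y:(s,x/6+270,y/6+150);D=lambda x,y:(sd,x/6+190,y/6+90)
print(tri([S(287,507),D(395,605)]),tri([S(377,547),D(342,567)]))
"
```

```text
bar [0.5637 0.0583 0.1   ] [0.5555 0.0969 0.1   ] [0.5596 0.0776 0.1   ] 0.03947633629996641 102.00061636073391
bar [0.5621 0.0578 0.106 ] [0.5541 0.0955 0.106 ] [0.5581 0.0767 0.106 ] 0.03860455221181967 102.00061636073386
bar [0.5606 0.0572 0.112 ] [0.5527 0.0941 0.112 ] [0.5566 0.0757 0.112 ] 0.03773276812367293 102.00061636073397
[0.5464 0.04   0.1738]
[0.5443 0.05   0.1738]
[array([0.5078, 0.008 , 0.03  ]), array([0.6491, 0.0377, 0.03  ])] 11.874786006572014
[0.5653 0.0584 0.1013] [0.556  0.0939 0.1019]
```

{"name": "send_rows", "arguments": {"deltas": [0.3,-0.02,0.3,0,0.3,-0.02,0.3,-0.03,0.3,0,0.1,0,0.3,0,0,0,0,0,0,0,0,0,0,0,0,0,0,0]}}

```text
time: 7.45
ee_pos: [0.5608, 0.0771, 0.256]
ee_rot: [-1.363, 1.102, 1.361]
wrist_force: [0.4, -0.8, -0.7]
width: 0.0115
```

```bash
python3 -c "
from h import *
to([.5595,.077,.25],102);d=snap('wrist','w8');snap('side','d8');snap('scene','s8');crop('d8',190,90,130,110,6,'d8c');crop('w8',180,120,180,150,4,'w8c')
import time
to([.5595,.077,.25],102)"
```

```text
t 7.45 pos [0.5608 0.0771 0.256 ] zyaw 102.0 down [ 1.2e-03 -3.0e-04 -1.0e+00] F [ 0.42 -0.83 -0.71] w 0.0115
shares total [0.15 0.03 0.  ] turn deg -0.0
t 7.6 pos [0.5607 0.0777 0.2562] zyaw 102.05 down [ 1.8e-03  1.0e-04 -1.0e+00] F [-0.35 -0.15 -0.76] w 0.0112
shares total [ 0.16  0.03 -0.01] turn deg 0.05
```

View pics/w8c.png

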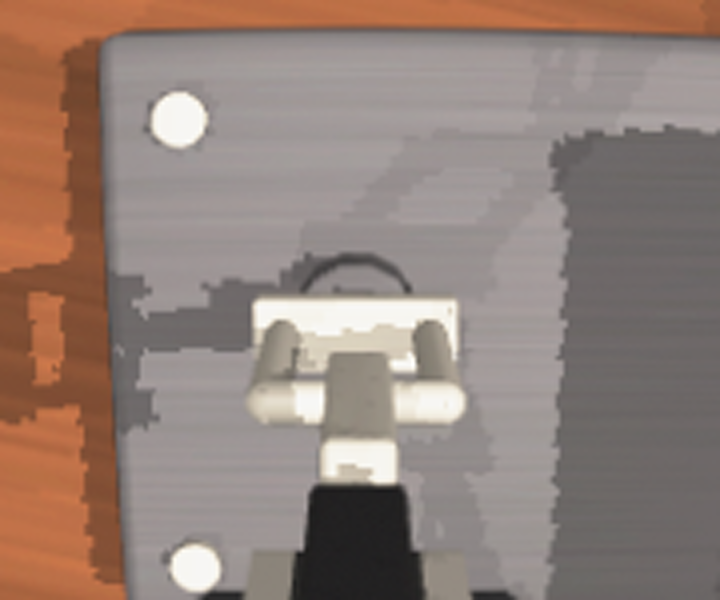

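View pics/d8c.png

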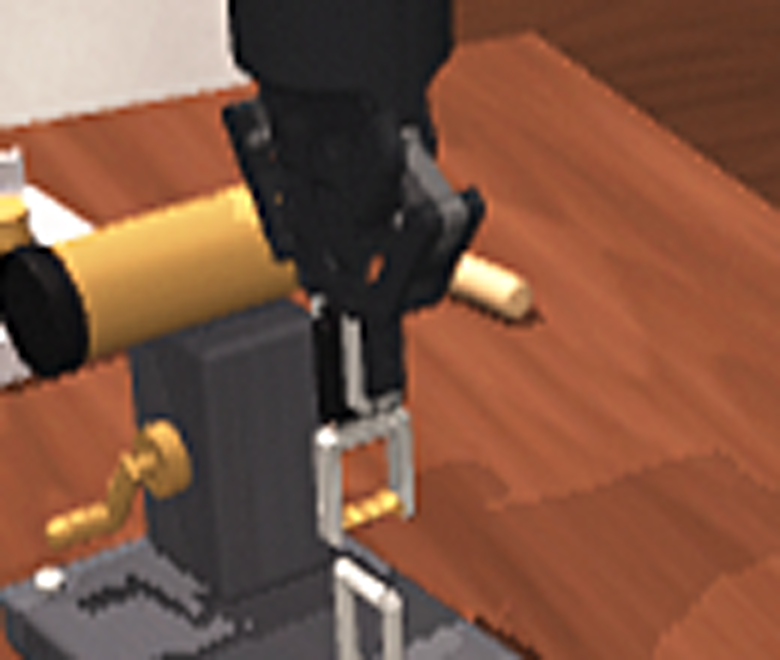

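{"name": "send_rows", "arguments": {"deltas": [0.1,0.03,0,0,0.1,0,0,0,0.08,0,0,0,0,0,0,0,0,0,0,0]}}

```text
time: 8.02
ee_pos: [0.5589, 0.0779, 0.2437]
ee_rot: [-1.363, 1.103, 1.364]
wrist_force: [0.3, -0.5, -0.8]
width: 0.0113
```

{"name": "send_rows", "arguments": {"deltas": [0.05,0,0,0,0,0,0,0]}}

```text
time: 8.18
ee_pos: [0.559, 0.0779, 0.2418]
ee_rot: [-1.363, 1.102, 1.363]
wrist_force: [-0.4, 0.3, -1.5]
width: 0.0117
```

{"name": "send_rows", "arguments": {"deltas": [0.05,0,0,0,0,0,0,0]}}

```text
time: 8.35
ee_pos: [0.5589, 0.0779, 0.2398]
ee_rot: [-1.363, 1.102, 1.363]
wrist_force: [0.1, 0.8, -2.0]
width: 0.0117
```

{"name": "send_rows", "arguments": {"deltas": [0.05,0,0,0,0,0,0,0]}}

```text
time: 8.52
ee_pos: [0.5589, 0.0779, 0.2377]
ee_rot: [-1.363, 1.102, 1.364]
wrist_force: [-0.1, 0.5, -0.9]
width: 0.0118
```

{"name": "send_rows", "arguments": {"deltas": [0.05,0,0,0,0,0,0,0]}}

```text
time: 8.68
ee_pos: [0.5589, 0.0779, 0.2358]
ee_rot: [-1.363, 1.102, 1.364]
wrist_force: [-0.3, -0.7, -0.7]
width: 0.0114
```

{"name": "send_rows", "arguments": {"deltas": [0.05,0,0,0,0,0,0,0]}}

```text
time: 8.85
ee_pos: [0.5589, 0.0779, 0.2337]
ee_rot: [-1.363, 1.102, 1.364]
wrist_force: [0.3, 0.6, -1.7]
width: 0.0113
```

{"name": "send_rows", "arguments": {"deltas": [0.04,0,0,0,0,0,0,0]}}

```text
time: 9.02
ee_pos: [0.5589, 0.0779, 0.2322]
ee_rot: [-1.363, 1.102, 1.364]
wrist_force: [-0.2, -1.0, -1.2]
width: 0.0113
```

{"name": "send_rows", "arguments": {"deltas": [0.04,0,0,0,0,0,0,0]}}

```text
time: 9.18
ee_pos: [0.5589, 0.0779, 0.2306]
ee_rot: [-1.363, 1.102, 1.363]
wrist_force: [0.3, 0.4, -0.2]
width: 0.0111
```

{"name": "send_rows", "arguments": {"deltas": [0.04,0,0,0,0,0,0,0]}}

```text
time: 9.35
ee_pos: [0.5592, 0.078, 0.2294]
ee_rot: [-1.363, 1.101, 1.363]
wrist_force: [0.2, 0.1, -0.4]
width: 0.0114
```

{"name": "send_rows", "arguments": {"deltas": [0.04,0,0,0,0,0,0,0]}}

```text
time: 9.52
ee_pos: [0.5593, 0.078, 0.2282]
ee_rot: [-1.363, 1.101, 1.362]
wrist_force: [-0.3, -0.2, 3.5]
width: 0.0108
```

{"name": "send_rows", "arguments": {"deltas": [0.04,0,0,0,0,0,0,0]}}

```text
time: 9.68
ee_pos: [0.5593, 0.078, 0.2265]
ee_rot: [-1.364, 1.101, 1.362]
wrist_force: [-0.3, -0.8, 3.2]
width: 0.0116
```

{"name": "send_rows", "arguments": {"deltas": [0.04,0,0,0,0,0,0,0]}}

```text
time: 9.85
ee_pos: [0.5592, 0.078, 0.2247]
ee_rot: [-1.363, 1.101, 1.363]
wrist_force: [0.1, 0.7, 5.2]
width: 0.0113
```

{"name": "send_rows", "arguments": {"deltas": [0.04,0,0,0,0,0,0,0]}}

```text
time: 10.02
ee_pos: [0.5597, 0.0781, 0.2232]
ee_rot: [-1.364, 1.1, 1.361]
wrist_force: [0.9, -0.3, 5.4]
width: 0.0117
```

```bash
python3 -c "
from h import *
to([.5595,.077,.20],102);snap('side','d9');crop('d9',215,140,80,80,8,'d9c');snap('wrist','w9');crop('w9',200,140,120,120,5,'w9c')
to([.5595,.077,.20],102)"
```

```text
t 10.02 pos [0.5597 0.0781 0.2232] zyaw 102.1 down [ 2.1e-03  4.0e-04 -1.0e+00] F [ 0.88 -0.27  5.35] w 0.0117
shares total [ 0.58  0.01 -0.02] turn deg 0.1
t 10.12 pos [0.5598 0.0781 0.2233] zyaw 102.1 down [ 2.3e-03  4.0e-04 -1.0e+00] F [ 0.69 -0.47  4.86] w 0.0111
shares total [ 0.58  0.01 -0.02] turn deg 0.1
```

View pics/d9c.png

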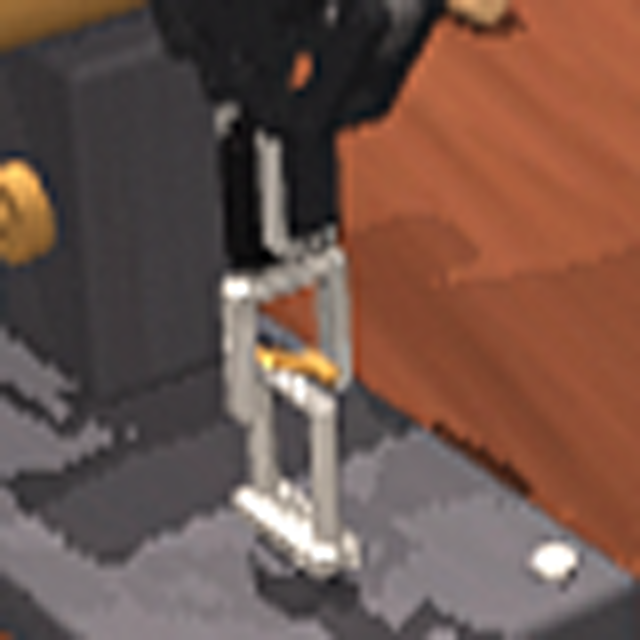

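View pics/w9c.png

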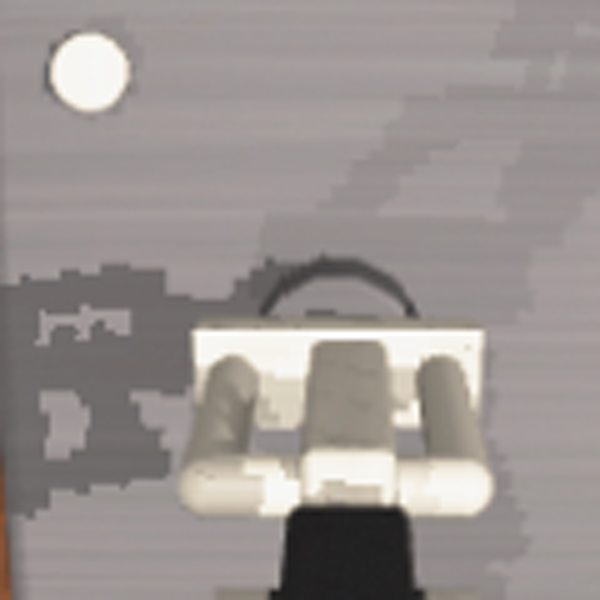

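The gate is swinging up over the bar (brass at (295,360)), and the hook sits between the legs. I'll keep pressing in small steps.

{"name": "send_rows", "arguments": {"deltas": [0.04,0,0,0,0,0,0,0]}}

```text
time: 10.28
ee_pos: [0.5599, 0.0781, 0.2216]
ee_rot: [-1.364, 1.1, 1.361]
wrist_force: [1.0, 0.2, 4.5]
width: 0.0114
```

{"name": "send_rows", "arguments": {"deltas": [0.04,0,0,0,0,0,0,0]}}

```text
time: 10.45
ee_pos: [0.5601, 0.0781, 0.22]
ee_rot: [-1.364, 1.099, 1.361]
wrist_force: [2.2, -0.4, 4.6]
width: 0.0113
```

{"name": "send_rows", "arguments": {"deltas": [0.04,0,0,0,0,0,0,0]}}

```text
time: 10.62
ee_pos: [0.5601, 0.0781, 0.2184]
ee_rot: [-1.364, 1.099, 1.361]
wrist_force: [2.9, 0.2, 4.2]
width: 0.0116
```

{"name": "send_rows", "arguments": {"deltas": [0.04,0,0,0,0,0,0,0]}}

```text
time: 10.78
ee_pos: [0.56, 0.0781, 0.2166]
ee_rot: [-1.364, 1.1, 1.361]
wrist_force: [3.8, 0.5, 3.6]
width: 0.0115
```

{"name": "send_rows", "arguments": {"deltas": [0.04,0,0,0,0,0,0,0]}}

```text
time: 10.95
ee_pos: [0.5597, 0.0781, 0.2148]
ee_rot: [-1.364, 1.1, 1.362]
wrist_force: [4.3, 1.1, 2.3]
width: 0.0115
```

{"name": "send_rows", "arguments": {"deltas": [0.04,0,0,0,0,0,0,0]}}

```text
time: 11.12
ee_pos: [0.5595, 0.078, 0.213]
ee_rot: [-1.364, 1.101, 1.362]
wrist_force: [4.6, 0.4, 0.9]
width: 0.0115
```

{"name": "send_rows", "arguments": {"deltas": [0.04,0,0,0,0,0,0,0]}}

```text
time: 11.28
ee_pos: [0.5592, 0.078, 0.2113]
ee_rot: [-1.363, 1.101, 1.363]
wrist_force: [4.0, 1.2, 0.7]
width: 0.0112
```

{"name": "send_rows", "arguments": {"deltas": [0.04,0,0,0,0,0,0,0]}}

```text
time: 11.45
ee_pos: [0.559, 0.0779, 0.2096]
ee_rot: [-1.363, 1.102, 1.363]
wrist_force: [4.3, 1.9, 0.5]
width: 0.0111
```

{"name": "send_rows", "arguments": {"deltas": [0.04,0,0,0,0,0,0,0]}}

```text
time: 11.62
ee_pos: [0.5589, 0.0779, 0.208]
ee_rot: [-1.363, 1.102, 1.364]
wrist_force: [4.9, 0.9, -0.8]
width: 0.0109
```

{"name": "send_rows", "arguments": {"deltas": [0.04,0,0,0,0,0,0,0]}}

```text
time: 11.78
ee_pos: [0.5588, 0.0779, 0.2064]
ee_rot: [-1.363, 1.102, 1.364]
wrist_force: [3.5, 1.0, -1.1]
width: 0.0115
```

{"name": "send_rows", "arguments": {"deltas": [0.04,0,0,0,0,0,0,0]}}

```text
time: 11.95
ee_pos: [0.5587, 0.0779, 0.2048]
ee_rot: [-1.363, 1.103, 1.364]
wrist_force: [3.9, 0.7, -1.4]
width: 0.0111
```

{"name": "send_rows", "arguments": {"deltas": [0.04,0,0,0,0,0,0,0]}}

```text
time: 12.12
ee_pos: [0.5588, 0.0779, 0.2031]
ee_rot: [-1.363, 1.102, 1.364]
wrist_force: [3.7, 0.6, -2.2]
width: 0.0114
```

{"name": "send_rows", "arguments": {"deltas": [0.03,0,0,0,0,0,0,0]}}

```text
time: 12.28
ee_pos: [0.5588, 0.0779, 0.202]
ee_rot: [-1.363, 1.102, 1.364]
wrist_force: [4.7, 0.4, -2.0]
width: 0.0114
```

{"name": "send_rows", "arguments": {"deltas": [0.03,0,0,0,0,0,0,0]}}

```text
time: 12.45
ee_pos: [0.5589, 0.0779, 0.2008]
ee_rot: [-1.363, 1.102, 1.363]
wrist_force: [4.6, 1.2, -4.6]
width: 0.0114
```

{"name": "send_rows", "arguments": {"deltas": [0.03,0,0,0,0,0,0,0]}}

```text
time: 12.62
ee_pos: [0.559, 0.0779, 0.1995]
ee_rot: [-1.363, 1.102, 1.363]
wrist_force: [5.2, 1.2, -6.4]
width: 0.0114
```

{"name": "send_rows", "arguments": {"deltas": [0.03,0,0,0,0,0,0,0]}}

```text
time: 12.78
ee_pos: [0.5568, 0.0775, 0.198]
ee_rot: [-1.36, 1.107, 1.368]
wrist_force: [-1.3, -0.1, -1.2]
width: 0.0113
```

```bash
python3 -c "
from h import *
snap('side','d10');crop('d10',215,140,80,80,8,'d10c')
to([.5595,.077,.20],102)"
```

```text
t 12.83 pos [0.5565 0.0774 0.1979] zyaw 102.1 down [-0.0074 -0.0015 -1.    ] F [ 0.    0.04 -0.99] w 0.0112
shares total [-0.05 -0.07 -0.02] turn deg 0.1
```

View pics/d10c.png

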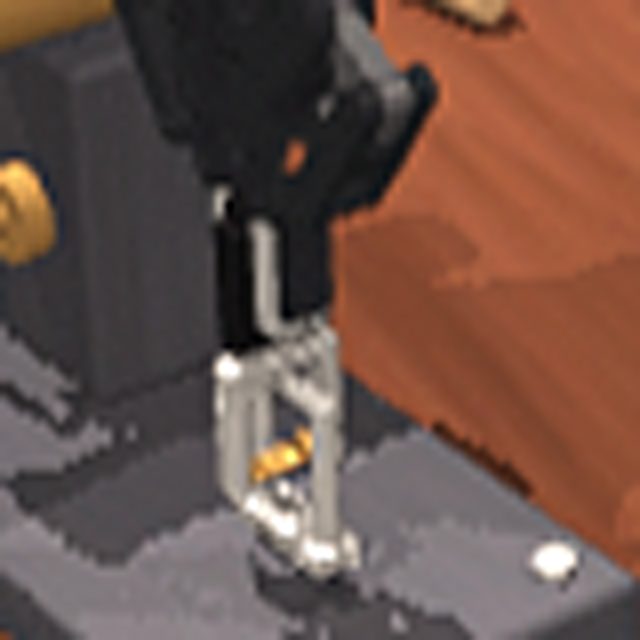

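{"name": "send_rows", "arguments": {"deltas": [-0.1,0,0,0,-0.1,0,0,0,-0.1,0,0,0,-0.07,0,0,0,0,0,0,0,0,0,0,0]}}

```text
time: 13.33
ee_pos: [0.559, 0.0779, 0.2141]
ee_rot: [-1.363, 1.102, 1.363]
wrist_force: [0.1, 0.3, -0.1]
width: 0.0112
```

{"name": "send_rows", "arguments": {"deltas": [-0.03,0,0,0,0,0,0,0]}}

```text
time: 13.5
ee_pos: [0.559, 0.0779, 0.2149]
ee_rot: [-1.363, 1.102, 1.363]
wrist_force: [-0.2, -0.6, -0.7]
width: 0.0117
```

{"name": "send_rows", "arguments": {"deltas": [-0.02,0,0,0,0,0,0,0]}}

```text
time: 13.67
ee_pos: [0.559, 0.0779, 0.2157]
ee_rot: [-1.363, 1.102, 1.363]
wrist_force: [-0.1, 0.2, -0.7]
width: 0.0112
```

{"name": "send_rows", "arguments": {"deltas": [-0.02,0,0,0,0,0,0,0]}}

```text
time: 13.83
ee_pos: [0.5591, 0.0779, 0.2166]
ee_rot: [-1.363, 1.102, 1.363]
wrist_force: [0.3, -0.3, -1.9]
width: 0.0115
```

{"name": "send_rows", "arguments": {"deltas": [-0.015,0,0,0,0,0,0,0]}}

```text
time: 14.0
ee_pos: [0.5591, 0.0779, 0.2172]
ee_rot: [-1.363, 1.102, 1.363]
wrist_force: [0.5, -0.6, -0.6]
width: 0.0114
```

{"name": "send_rows", "arguments": {"deltas": [-0.01,0,0,0,0,0,0,0]}}

```text
time: 14.17
ee_pos: [0.559, 0.0779, 0.2175]
ee_rot: [-1.363, 1.102, 1.363]
wrist_force: [0.6, -0.5, -1.3]
width: 0.0118
```

{"name": "send_rows", "arguments": {"deltas": [-0.01,0,0,0,0,0,0,0]}}

```text
time: 14.33
ee_pos: [0.559, 0.0779, 0.2178]
ee_rot: [-1.363, 1.102, 1.363]
wrist_force: [0.0, -0.9, -2.5]
width: 0.0115
```

{"name": "send_rows", "arguments": {"deltas": [-0.01,0,0,0,0,0,0,0]}}

```text
time: 14.5
ee_pos: [0.5589, 0.0779, 0.218]
ee_rot: [-1.363, 1.102, 1.363]
wrist_force: [0.6, 0.1, -3.7]
width: 0.0115
```

{"name": "send_rows", "arguments": {"deltas": [-0.01,0,0,0,0,0,0,0]}}

```text
time: 14.67
ee_pos: [0.5589, 0.0779, 0.2182]
ee_rot: [-1.363, 1.102, 1.363]
wrist_force: [1.3, 0.3, -6.1]
width: 0.0116
```

{"name": "send_rows", "arguments": {"deltas": [0,0,0,0,0,0,0,0]}}

```text
time: 14.83
ee_pos: [0.5589, 0.0779, 0.2182]
ee_rot: [-1.363, 1.102, 1.364]
wrist_force: [1.3, -0.9, -7.3]
width: 0.0113
```

{"name": "send_rows", "arguments": {"deltas": [0,0,0,0,0,0,0,0]}}

```text
time: 15.0
ee_pos: [0.5589, 0.0779, 0.2183]
ee_rot: [-1.363, 1.102, 1.364]
wrist_force: [1.9, 0.2, -8.5]
width: 0.0117
```

{"name": "send_rows", "arguments": {"deltas": [0,0,0,0,0,0,0,0]}}

```text
time: 15.17
ee_pos: [0.5589, 0.0779, 0.2183]
ee_rot: [-1.363, 1.102, 1.364]
wrist_force: [2.3, 0.9, -10.1]
width: 0.0113
```

The controller is integrating the position error, so the pull keeps growing while it holds. I'll ease off.

{"name": "send_rows", "arguments": {"deltas": [0.03,0,0,0]}}

```text
time: 15.25
ee_pos: [0.559, 0.0779, 0.2178]
ee_rot: [-1.363, 1.102, 1.363]
wrist_force: [-0.2, 0.7, -1.6]
width: 0.0113
```

{"name": "send_rows", "arguments": {"deltas": [0,0,0,0,0,0,0,0]}}

```text
time: 15.42
ee_pos: [0.559, 0.0779, 0.218]
ee_rot: [-1.363, 1.102, 1.363]
wrist_force: [0.4, 0.8, -3.4]
width: 0.0112
```

{"name": "send_rows", "arguments": {"deltas": [-0.012,0,0,0,0,0,0,0]}}

```text
time: 15.58
ee_pos: [0.5589, 0.0779, 0.2181]
ee_rot: [-1.363, 1.102, 1.363]
wrist_force: [0.2, -0.4, -4.4]
width: 0.0113
```

{"name": "send_rows", "arguments": {"deltas": [-0.006,0,0,0,0,0,0,0]}}

```text
time: 15.75
ee_pos: [0.5589, 0.078, 0.2181]
ee_rot: [-1.363, 1.102, 1.363]
wrist_force: [-0.1, 0.6, -4.8]
width: 0.0114
```

{"name": "send_rows", "arguments": {"deltas": [-0.003,0,0,0,0,0,0,0]}}

```text
time: 15.92
ee_pos: [0.559, 0.0779, 0.2182]
ee_rot: [-1.363, 1.102, 1.363]
wrist_force: [0.3, 0.5, -6.5]
width: 0.0116
```

{"name": "send_rows", "arguments": {"deltas": [0,0,0,0]}}

```text
time: 16.0
ee_pos: [0.559, 0.0779, 0.2182]
ee_rot: [-1.363, 1.102, 1.363]
wrist_force: [1.4, -0.5, -7.3]
width: 0.0113
```

{"name": "send_rows", "arguments": {"deltas": [0.008,0,0,0]}}

```text
time: 16.08
ee_pos: [0.559, 0.0779, 0.2181]
ee_rot: [-1.363, 1.102, 1.363]
wrist_force: [0.0, -0.9, -4.4]
width: 0.0111
```

{"name": "send_rows", "arguments": {"deltas": [0,0,0,0]}}

```text
time: 16.17
ee_pos: [0.559, 0.0779, 0.2181]
ee_rot: [-1.363, 1.102, 1.363]
wrist_force: [0.5, -0.5, -5.6]
width: 0.0113
```

{"name": "send_rows", "arguments": {"deltas": [0,0,0,0]}}

```text
time: 16.25
ee_pos: [0.559, 0.0779, 0.2181]
ee_rot: [-1.363, 1.102, 1.363]
wrist_force: [0.5, 0.2, -4.8]
width: 0.0117
```

{"name": "send_rows", "arguments": {"deltas": [0,0,0,0]}}

```text
time: 16.33
ee_pos: [0.559, 0.0779, 0.2181]
ee_rot: [-1.363, 1.102, 1.363]
wrist_force: [1.3, 1.0, -5.5]
width: 0.0111
```

{"name": "send_rows", "arguments": {"deltas": [-0.002,0,0,0,0,0,0,0]}}

```text
time: 16.5
ee_pos: [0.559, 0.0779, 0.2181]
ee_rot: [-1.363, 1.102, 1.363]
wrist_force: [1.1, -0.6, -5.4]
width: 0.0116
```

{"name": "send_rows", "arguments": {"deltas": [0,0,0,0,0,0,0,0]}}

```text
time: 16.67
ee_pos: [0.559, 0.0779, 0.2181]
ee_rot: [-1.363, 1.102, 1.363]
wrist_force: [-0.4, 0.4, -4.1]
width: 0.0112
```

{"name": "send_rows", "arguments": {"deltas": [0.002,0,0,0,0,0,0,0]}}

```text
time: 16.83
ee_pos: [0.559, 0.0779, 0.2181]
ee_rot: [-1.363, 1.102, 1.363]
wrist_force: [0.6, -0.6, -5.2]
width: 0.0112
```

{"name": "send_rows", "arguments": {"deltas": [0.002,0,0,0,0,0,0,0]}}

```text
time: 17.0
ee_pos: [0.559, 0.0779, 0.218]
ee_rot: [-1.363, 1.102, 1.363]
wrist_force: [0.3, -0.6, -3.6]
width: 0.0114
```

{"name": "send_rows", "arguments": {"deltas": [-0.006,0,0,0,0,0,0,0]}}

```text
time: 17.17
ee_pos: [0.559, 0.0779, 0.2181]
ee_rot: [-1.363, 1.102, 1.363]
wrist_force: [-0.9, 0.3, -4.9]
width: 0.0115
```

{"name": "send_rows", "arguments": {"deltas": [0,0,0,0,0,0,0,0]}}

```text
time: 17.33
ee_pos: [0.559, 0.0779, 0.2181]
ee_rot: [-1.363, 1.102, 1.363]
wrist_force: [0.1, -0.0, -4.8]
width: 0.0113
```

{"name": "send_rows", "arguments": {"deltas": [0,0,0,0,0,0,0,0]}}

```text
time: 17.5
ee_pos: [0.559, 0.0779, 0.2181]
ee_rot: [-1.363, 1.102, 1.363]
wrist_force: [-0.5, -0.2, -4.8]
width: 0.0114
```

{"name": "send_rows", "arguments": {"deltas": [-0.005,0,0,0,0,0,0,0]}}

```text
time: 17.67
ee_pos: [0.559, 0.0779, 0.2182]
ee_rot: [-1.363, 1.102, 1.363]
wrist_force: [0.5, -0.0, -6.7]
width: 0.0113
```

{"name": "send_rows", "arguments": {"deltas": [0,0,0,0,0,0,0,0]}}

```text
time: 17.83
ee_pos: [0.559, 0.0779, 0.2182]
ee_rot: [-1.363, 1.102, 1.363]
wrist_force: [0.9, -0.2, -7.5]
width: 0.0115
```

{"name": "send_rows", "arguments": {"deltas": [0.002,0,0,0,0,0,0,0]}}

```text
time: 18.0
ee_pos: [0.559, 0.0779, 0.2182]
ee_rot: [-1.363, 1.102, 1.363]
wrist_force: [0.7, -0.8, -7.1]
width: 0.0115
```

{"name": "send_rows", "arguments": {"deltas": [0.002,0,0,0,0,0,0,0]}}

```text
time: 18.17
ee_pos: [0.559, 0.0779, 0.2182]
ee_rot: [-1.363, 1.102, 1.363]
wrist_force: [0.5, 0.6, -6.8]
width: 0.0116
```

{"name": "send_rows", "arguments": {"deltas": [0.1,0,0,0,0.1,0,0,0,0.1,0,0,0,0.1,0,0,0,0.07,0,0,0,0,0,0,0,0,0,0,0]}}

```text
time: 18.75
ee_pos: [0.559, 0.0779, 0.1993]
ee_rot: [-1.363, 1.102, 1.363]
wrist_force: [0.5, -0.3, -1.3]
width: 0.0114
```

{"name": "send_rows", "arguments": {"deltas": [0.03,0,0,0,0,0,0,0]}}

```text
time: 18.92
ee_pos: [0.5591, 0.0779, 0.1982]
ee_rot: [-1.363, 1.102, 1.363]
wrist_force: [0.4, -0.2, -1.4]
width: 0.0112
```

{"name": "send_rows", "arguments": {"deltas": [0.02,0,0,0,0,0,0,0]}}

```text
time: 19.08
ee_pos: [0.559, 0.0779, 0.1974]
ee_rot: [-1.363, 1.102, 1.363]
wrist_force: [-0.3, -0.7, -0.9]
width: 0.0116
```

{"name": "send_rows", "arguments": {"deltas": [0.02,0,0,0,0,0,0,0]}}

```text
time: 19.25
ee_pos: [0.559, 0.0779, 0.1965]
ee_rot: [-1.363, 1.102, 1.363]
wrist_force: [-0.1, -0.7, -1.1]
width: 0.0118
```

{"name": "send_rows", "arguments": {"deltas": [0.015,0,0,0,0,0,0,0]}}

```text
time: 19.42
ee_pos: [0.559, 0.0779, 0.1959]
ee_rot: [-1.363, 1.102, 1.363]
wrist_force: [-0.3, 0.2, -0.9]
width: 0.0111
```

{"name": "send_rows", "arguments": {"claw": 0, "deltas": [0,0,0,0,0,0,0,0,0,0,0,0,0,0,0,0]}}

```text
time: 19.75
ee_pos: [0.5592, 0.078, 0.1962]
ee_rot: [-1.363, 1.101, 1.363]
wrist_force: [-0.0, 0.2, 0.5]
width: 0.0427
```

```bash
python3 -c "
from h import *
snap('side','d11');crop('d11',200,130,100,90,7,'d11c');snap('wrist','w11')
to([.5595,.077,.30],102)"
```

```text
t 19.85 pos [0.5591 0.0779 0.1961] zyaw 102.1 down [ 2.e-04 -0.e+00 -1.e+00] F [ 0.3  -0.28  0.64] w 0.0427
shares total [-2.6  -0.01 -0.02] turn deg 0.1
```

View pics/d11c.png

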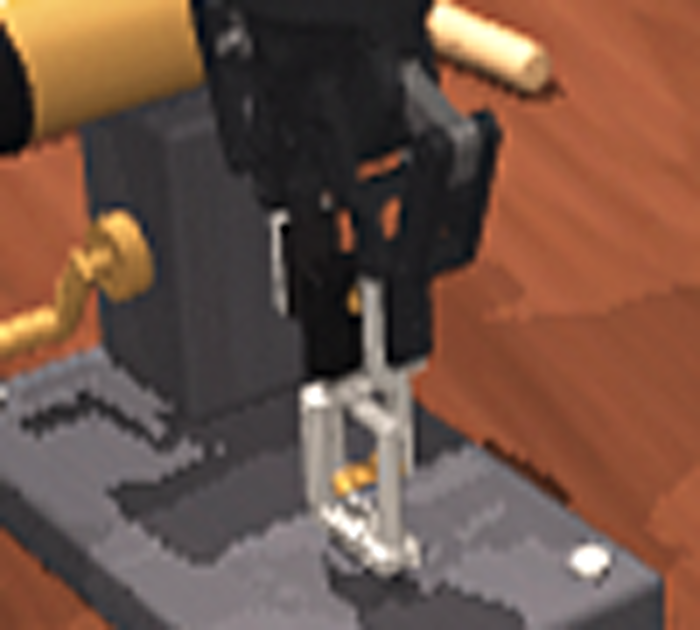

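View pics/w11.png

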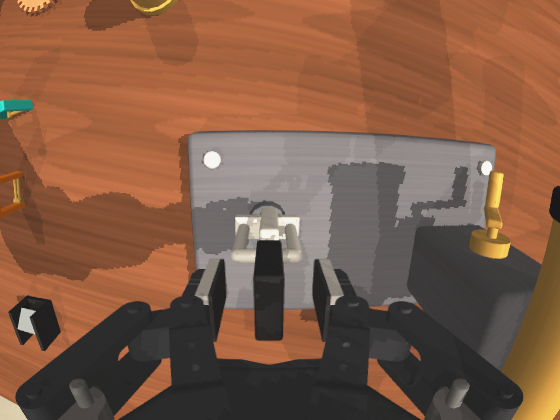

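The tag is free of both fingers and standing on the bar with the gate shut. I'll retreat straight up.

{"name": "send_rows", "arguments": {"deltas": [-0.2,0,0,0,-0.4,0,0,0,-0.6,0,0,0,-0.7,0,0,0,-0.7,0,0,0,-0.7,0,0,0,0,0,0,0,0,0,0,0]}}

```text
time: 20.52
ee_pos: [0.5597, 0.078, 0.3305]
ee_rot: [-1.365, 1.098, 1.359]
wrist_force: [-0.4, -0.6, -1.1]
width: 0.0428
```

{"name": "send_rows", "arguments": {"deltas": [-0.4,0,0,0,-0.4,0,0,0,0,0,0,0,0,0,0,0,0,0,0,0,0,0,0,0,0,0,0,0,0,0,0,0]}}

```text
time: 21.18
ee_pos: [0.5587, 0.0779, 0.3591]
ee_rot: [-1.362, 1.103, 1.364]
wrist_force: [0.3, -0.2, -0.5]
width: 0.0427
```

```bash
python3 -c "
from h import *
snap('side','d12');crop('d12',180,120,130,120,5,'d12c');snap('scene','s12')
to([.5595,.077,.30],102)"
```

```text
t 21.28 pos [0.5589 0.0779 0.3595] zyaw 102.1 down [-9.e-04 -2.e-04 -1.e+00] F [-0.82  0.33 -0.37] w 0.0428
shares total [ 1.49 -0.01 -0.03] turn deg 0.1
```

View pics/d12c.png

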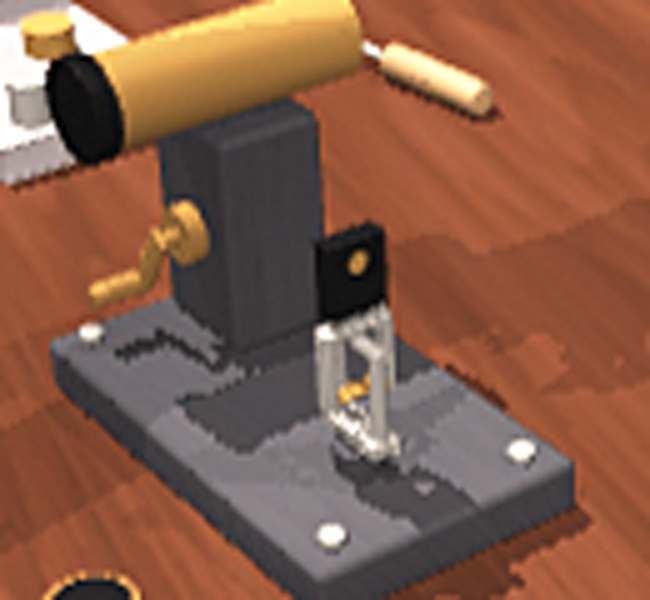

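View pics/s12.png

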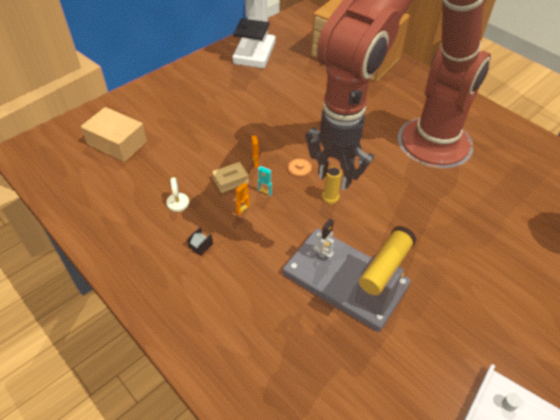

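In the side crop the tag stands hooked on the eye at (350,330) with the brass gate shut beneath the bar. The crank and the other parts look unmoved and the gripper is clear.

```bash
python3 -c "
from h import *
print(hand_in())"
```

```text
the job is handed in; nothing more can be done
None
```

The black tag is hooked on the eye with its gate shut beneath the bar, and the job was handed in at about 21 s of the 72 s allowed.

- **Hooking:** I took the tag from the rack and turned it about 27° to match the eye. Then I pressed it straight down in steps of about 1.5 mm. First contact put the real bar at about 102 mm, 4 mm below nominal. The forces I read while pressing were about 7 to 8 N at most. The gate then snapped shut, and the side camera confirmed it.
- **Tug test:** The catch held. I pulled upward for about 2 s at roughly 4 to 6.5 N.
- **Force limit came close:** On my first try at the tug, the pull kept growing while the arm held still. The wrist read 10.1 N before I eased off. Less the roughly 1 N the sensor already read from the tag's weight, that is about 9 N on the eye. Readings are noisy by about 1 N, so the margin under the 10 N limit there was small.
- **Last check:** After release and retreat, the pictures show the tag standing upright on the bar, where it had stayed for about 1.5 s. The fingers are well clear, and the crank and the other parts look undisturbed.

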